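# Pack the spare nozzles into the latched case

## Task

Pack every spare hot-air nozzle standing on the bench into the nozzle case. Undo the clamp knob and draw the lock bar fully off the lid, press the latch paddle and keep clear while the sprung lid pops right open by itself, put the nozzles inside, push the lid down until the latch holds it, then slide the lock bar fully back over the lid and turn the clamp knob fully tight. Do not disturb the other things on the bench.

Things in the scene. Friction and masses are not known exactly. Their poses are not given: they have to be found in the camera images.
- case: fixed grey metal case, open-topped shell 120 x 200 x 52 mm (own x, y, z) under a hinged lid; walls 5 mm. Origin at the centre of its underside on the bench; own -x is the front with the latch, own +x the back with the lid's hinge, own -y the side with the lock bar's rail (a steel rail 36 mm wide on two legs that runs from y = -103 to y = -221 mm, top 60.5 mm high).
- case_in (a point): centre of the case's inner floor, 7 mm above the bench; axes as the case's. The room inside is 110 mm along x, 190 mm along y and 45 mm high to the rim. A nozzle may stand or lie anywhere inside, as long as the lid can shut over it; five stand in one row along y, 38 mm apart, with room for fingers before and behind them
- lid (a joint): angle of the lid, rad: 0 shut and latched (it gives to -0.02 when pressed), 1.65 fully open (just past upright), a spring drives it open the whole way: released, it swings up in about a second. It takes 2 to 3 N at the free edge to push it down to 0.09 rad, where its lip meets the sloped hook of the latch, and 5 to 8 N there to push it past the hook, which then snaps back over it by itself
- lid_hinge (a point): point on the lid's hinge axis, at the middle of the back edge, 55 mm above the bench; the axis runs along the case's y. Its axes turn with the lid: own -x points from the hinge along the lid to its free edge, own z out of the lid's outer face
- lid_edge (a point): middle of the lid's free edge on its outer (upper) face; 120 mm from the hinge. The lid is a plate 120 x 200 mm, 6 mm thick. Shut, its upper face is 58 mm above the bench; open, this edge stands about 175 mm high. To close it, push the outer face from behind near this edge and follow it over and down, to one side of the middle, because the latch's hook (30 mm wide) stands up in front of the middle of this edge; the lock bar's tongue is on the -y side
- latch (a joint): angle of the rocker latch at the middle of the case's front, rad: 0 at rest, grows as its paddle is pressed down, stop at 0.40. The lid is let go at about 0.2 (paddle 8 mm down, 2 to 3 N; about 4 N at the stop). It springs back by itself
- latch_pad (a point): centre of the upper face of the latch's black paddle (26 x 36 mm, ribbed, 34 mm above the bench at rest), 46 mm in front of the case's front wall; press it straight down. The hook beside the case's wall reaches 76 mm above the bench. A narrow gripper standing over the paddle is clear of the rising lid if it does not reach over the case
- lock_bar (a joint): travel of the lock bar, m: 0 fully home with 30 mm of its steel tongue over the lid, 0.045 fully drawn off to the case's -y side, tongue 15 mm clear of the lid. It slides with about 1 to 2 N when the knob is undone and is held fast (over 20 N) by the clamp when it is tight; it stays where it is left
- bar_tip (a point): middle of the end of the lock bar's dark tongue, upper face (24 mm wide, 6 mm thick, 66.5 mm above the bench); it moves along the case's -y as the bar is drawn off
- clamp_knob (a joint): angle of the clamp knob on top of the lock bar, rad: 0 fully tight, 1.4 fully undone; it grows counter-clockwise seen from above. The clamp bites below about 0.5. It turns with about 0.1 N m and stays where it is left
- knob_grip (a point): middle of the knob's wing, on its turning axis, 95.5 mm above the bench: the wing is a black bar 46 mm long, 12 mm thick and 26 mm tall (its top is at 108.5 mm), along this frame's own x; own x is along the case's x when the knob is tight. Below it is the bar's sliding block (46 x 50 mm, top at 70.5 mm). The knob rides with the bar and is also its handle
- nozzle_a: spare hot-air nozzle of light grey metal: a round collar 25 mm across that tapers to a narrower outlet, 40 mm tall, 25 g, with a short side stub near its foot toward its own +y (31 mm over the stub). It starts standing upright on the bench, outlet up. Origin at the centre of its underside, z up along its axis; the two flanks to its own x are 24 mm apart at the foot and clear of the stub. The pose is None if this nozzle is absent in this run
- nozzle_b: spare hot-air nozzle of light grey metal: a round collar 25 mm across that tapers to a narrower outlet, 40 mm tall, 25 g, with a short side stub near its foot toward its own +y (31 mm over the stub). It starts standing upright on the bench, outlet up. Origin at the centre of its underside, z up along its axis; the two flanks to its own x are 24 mm apart at the foot and clear of the stub. The pose is None if this nozzle is absent in this run
- nozzle_c: spare hot-air nozzle of light grey metal: a round collar 25 mm across that tapers to a narrower outlet, 40 mm tall, 25 g, with a short side stub near its foot toward its own +y (31 mm over the stub). It starts standing upright on the bench, outlet up. Origin at the centre of its underside, z up along its axis; the two flanks to its own x are 24 mm apart at the foot and clear of the stub. The pose is None if this nozzle is absent in this run
- nozzle_d: spare hot-air nozzle of light grey metal: a round collar 25 mm across that tapers to a narrower outlet, 40 mm tall, 25 g, with a short side stub near its foot toward its own +y (31 mm over the stub). It starts standing upright on the bench, outlet up. Origin at the centre of its underside, z up along its axis; the two flanks to its own x are 24 mm apart at the foot and clear of the stub. The pose is None if this nozzle is absent in this run
- nozzle_e: spare hot-air nozzle of light grey metal: a round collar 25 mm across that tapers to a narrower outlet, 40 mm tall, 25 g, with a short side stub near its foot toward its own +y (31 mm over the stub). It starts standing upright on the bench, outlet up. Origin at the centre of its underside, z up along its axis; the two flanks to its own x are 24 mm apart at the foot and clear of the stub. The pose is None if this nozzle is absent in this run
- flux_bottle: small amber bottle, 35 mm across and 102 mm tall, upright; origin under its centre; loose bystander; leave it alone
- heat_tape: roll of amber tape lying flat, 58 mm across, 16 mm high; origin under its centre; loose bystander; leave it alone
- tip_tin: round white tin 50 mm across, 24 mm high; origin under its centre; loose bystander; leave it alone
- plug_spare: black rubber plug 70 x 35 x 22 mm lying on the bench; origin under its centre; loose bystander; leave it alone

How it is judged:
On the way, in this order (a step that is already met when the one before it is completed fails the run):
1. the clamp knob is undone (value of joint clamp_knob above 0.9 rad), for 0.1 s.
2. the lock bar is drawn off the lid, the lid still shut (value of joint lock_bar above 0.038 m and value of joint lid below 0.1 rad), for 0.1 s.
3. the latch was pressed and the lid has popped right open, touched by nothing of the robot (value of joint lid above 1.5 rad and contact force between each of the fingers, the arm and lid below 0.3 N), for 0.2 s.
4. every nozzle is inside the case (x of nozzle_a in the frame of case_in between -0.055 and 0.055 m and y of nozzle_a in the frame of case_in between -0.095 and 0.095 m and z of nozzle_a in the frame of case_in between -0.01 and 0.03 m and linear speed of each of nozzle_a, nozzle_b, nozzle_c, nozzle_d, nozzle_e below 0.03 m/s and x of nozzle_b in the frame of case_in between -0.055 and 0.055 m and y of nozzle_b in the frame of case_in between -0.095 and 0.095 m and z of nozzle_b in the frame of case_in between -0.01 and 0.03 m and x of nozzle_c in the frame of case_in between -0.055 and 0.055 m and y of nozzle_c in the frame of case_in between -0.095 and 0.095 m and z of nozzle_c in the frame of case_in between -0.01 and 0.03 m and x of nozzle_d in the frame of case_in between -0.055 and 0.055 m and y of nozzle_d in the frame of case_in between -0.095 and 0.095 m and z of nozzle_d in the frame of case_in between -0.01 and 0.03 m and x of nozzle_e in the frame of case_in between -0.055 and 0.055 m and y of nozzle_e in the frame of case_in between -0.095 and 0.095 m and z of nozzle_e in the frame of case_in between -0.01 and 0.03 m), for 0.2 s.
5. the lid is shut and held by its latch alone, the nozzles inside (all of step 4 and value of joint lid below 0.04 rad and contact force between each of the fingers, the arm and lid below 0.3 N), for 0.3 s.
6. the lock bar is back home over the shut lid (value of joint lock_bar below 0.007 m and value of joint lid below 0.04 rad), for 0.1 s.
7. the clamp knob is tight with the bar home (all of step 6 and value of joint clamp_knob below 0.2 rad), for 0.1 s.
At the end, for the whole second after the job is handed in: Every nozzle present rests inside the case (origin within the inner walls and less than 30 mm above the inner floor, at rest), the lid is shut (under 0.04 rad) and held by its latch, the lock bar is home (under 7 mm) and the clamp knob tight (under 0.2 rad) (all of step 4 and all of step 7); the robot touches nothing.
It fails at once if the robot touches the lid while it is springing open (value of joint lid above 0.08 rad and velocity of joint lid above 0.6 rad/s and contact force between any of the fingers, the arm and lid above 1 N).
It fails at once if the flux bottle is moved more than 30 mm (distance of flux_bottle from where it was at the start of the episode above 0.03 m).
It fails at once if the heat tape is moved more than 30 mm (distance of heat_tape from where it was at the start of the episode above 0.03 m).
It fails at once if the tip tin is moved more than 30 mm (distance of tip_tin from where it was at the start of the episode above 0.03 m).
It fails at once if the plug spare is moved more than 30 mm (distance of plug_spare from where it was at the start of the episode above 0.03 m).
Of nozzle_a, nozzle_b, nozzle_c, nozzle_d, nozzle_e only 3 to 5 are there at a start; the rules pass over those that are not, and their reading is None.
At some moment in a run one of nozzle_a, nozzle_b, nozzle_c, nozzle_d, nozzle_e may be knocked a few centimetres aside while the robot is not near it.
It also fails if it takes over 210 s, if anything falls off the work surface, if the arm or the gripper's body presses on something with over 40 N, if the wrist force passes 120 N, or if a joint passes its speed limit or range.

## Robot

A 6-joint arm with a two-finger parallel gripper is mounted at the origin on a cart in front of the work surface, level with it; the furniture and walls round the work are solid. World frame = base frame: x ahead of the robot, y to its left, z up, the work surface at z = 0. Lengths are in m, angles in rad, forces in N, time in s.
With the tool pointing down it reaches from about 0.375 to 0.9 m from the base axis. Payload 3.1 kg.
Tool frame: the origin (TCP) lies between the finger pads; the fingertips stand bot.finger_overhang ahead of it and the grasp point (between the pads) lies 6 mm ahead of it (bot.finger_overhang is the distance from the TCP to the fingertips, in m); z points along the fingers, y is the direction in which the jaws open and shut (so a half turn about z gives the same grasp; the last joint's range is limited). The gripper opens to 87 mm and grips with 3 to 60 N. Pads are 19 mm wide; open, the fingers measure 117 mm over their backs; the gripper's body (75 mm by 190 mm) begins 51 mm behind the grasp point.
Start: joints at [1.095, 0.527, 1.433, -0, 1.181, -0.178], TCP at [0.183, 0.598, 0.22] pointing down, gripper open.
Joint ranges: [-3.08, 3.08], [-0.75, 2.2], [0.22, 2.44], [-1.43, 4.57], [0, 2.65], [-2.85, 2.85]. Speed limits (rad/s): [2.79, 2.79, 3.14, 3.14, 3.14, 3.14].

## Interface

Orientations are given as a unit quaternion [w, x, y, z].
In Python, from bench import bot, solver, status, viewer gives the robot as it stands. Calls block until the motion is done:
- bot.move_pose(position, orientation): joint-space move of the TCP to a pose.
- bot.move_l(position, ori=None, speed=0.15, force_limit=None): straight line of the TCP; ori=None keeps the orientation; speed is the mean speed in m/s. With force_limit (N) it stops when the force on the tool has changed by that much, and returns True; else False.
- bot.move_j(angles): joint-space move.
- bot.set_gripper(opening, newtons=None): finger opening in m; newtons is the grip in N (None keeps the last); returns when the fingers have stopped.
- bot.dwell(seconds).
- solver.ik(position, orientation): joint angles nearest the present ones, or None.
- status.sense(): the state.
- viewer.get_image(name): name is "scene" or "top"; returns a dict with "pixels" (420x560x3 uint8, red, green, blue), "range_z" (420x560 float32, m along the optical axis (not along the pixel's ray), 0 where there is no reading), "camera_matrix" (3x3 intrinsics, pixels), "R" (3x3) and "t" (3): a world point X has camera coordinates R X + t. Camera axes: x right, y down, z forward; pixel columns grow to the right and rows downward; lengths in m; the calibration is good to about 2 mm. A picture is of the moment at which its call begins.
A pose or a line that the arm cannot do raises bot.PlanningError and nothing moves.
- bot.job_done(): hands the job in, once; it reports no verdict.
The state is a dict: "time": time; "joint_positions": joint angles; "dq": joint speeds; "joint_efforts": joint torques, N m; "tcp_pos": TCP position; "eef_rot": TCP orientation; "force": force on the tool from outside, world axes, zero at the start; "wrist_torque": the same for the moment, N m; "width": finger opening in m.
Only numpy, scipy, OpenCV 4.12 (cv2) and the standard library are available. Lean on these libraries where they do the work, as an engineer would, in place of code of your own. Each camera call takes 0.05 s, during which the arm holds its last target.

## Working session

There is one attempt and no reset: what is moved stays moved. The work goes in short steps, each a Python script; the robot and the scene stay as the last script left them, time stands still between calls to the robot, and variables do not carry over. Pictures are saved under pics/ and viewed, and the job is handed in when it is done.

```bash
ls; mkdir -p pics
python3 - <<'E'
from bench import bot,solver,status,viewer
import cv2,numpy as np
for n in ("scene","top"):
    d=viewer.get_image(n); cv2.imwrite(f"pics/{n}0.png",d["pixels"][:,:,::-1]); np.savez(f"pics/{n}0.npz",**d)
    print(n,d["camera_matrix"].tolist(),d["R"].round(4).tolist(),d["t"],(d["range_z"]==0).mean())
print(status.sense(),bot.finger_overhang)
E
```

```text
pics
scene [[516.3998673358413, 0.0, 270.8894741711386], [0.0, 516.3998673358413, 202.7862044354591], [0.0, 0.0, 1.0]] [[-0.8502, -0.5264, 0.0104], [-0.3071, 0.4797, -0.822], [0.4277, -0.702, -0.5695]] [0.54461706 0.24549991 1.0446785 ] 0.003920068027210884
top [[533.6989078369621, 0.0, 281.08335376254837], [0.0, 533.6989078369621, 209.68638369509438], [0.0, 0.0, 1.0]] [[0.0823, -0.9966, 0.0036], [-0.9714, -0.0811, -0.2231], [0.2226, 0.0149, -0.9748]] [-0.01628224  0.62627964  1.43616323] 0.004056122448979592
{'time': 0.1, 'joint_positions': array([ 1.09550813e+00,  5.28405772e-01,  1.43378295e+00,  1.08437214e-05,
        1.18138381e+00, -1.78494132e-01]), 'dq': array([-9.23807476e-05, -1.25337142e-03, -1.96489000e-03, -1.26745845e-04,
        1.64646511e-04, -1.41511286e-04]), 'joint_efforts': array([-7.67373658e-04, -4.40985882e+01, -1.77149284e+01,  6.34794636e-02,
        5.34035428e-02, -2.57586942e-05]), 'tcp_pos': array([0.18244067, 0.59708338, 0.21894668]), 'eef_rot': array([-3.22619577e-04,  1.47854940e-01,  9.89008563e-01, -9.35911123e-04]), 'force': array([-0.36606987, -0.49672482, -0.0725624 ]), 'wrist_torque': array([-0.02353296, -0.00960207,  0.02314404]), 'width': 0.08667136378643597} 0.025
```

View pics/scene0.png

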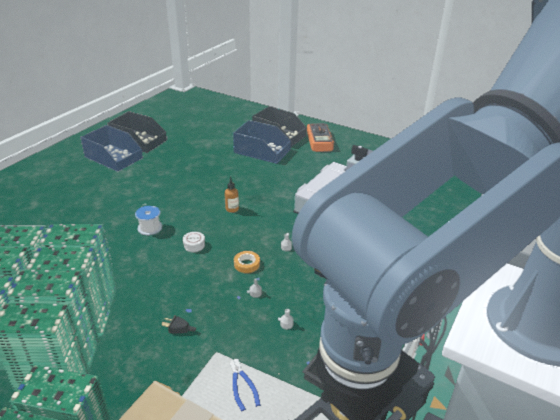

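View pics/top0.png

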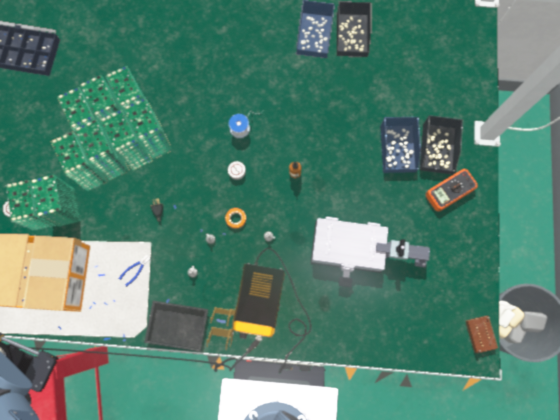

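Run:
```python
import cv2
i=cv2.imread("pics/top0.png")
cv2.imwrite("pics/c1.png",cv2.resize(i[190:310,290:450],None,fx=5,fy=5,interpolation=cv2.INTER_CUBIC))
cv2.imwrite("pics/c2.png",cv2.resize(i[150:350,140:340],None,fx=3,fy=3,interpolation=cv2.INTER_CUBIC))
```

```text
(no output)
```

View pics/c1.png

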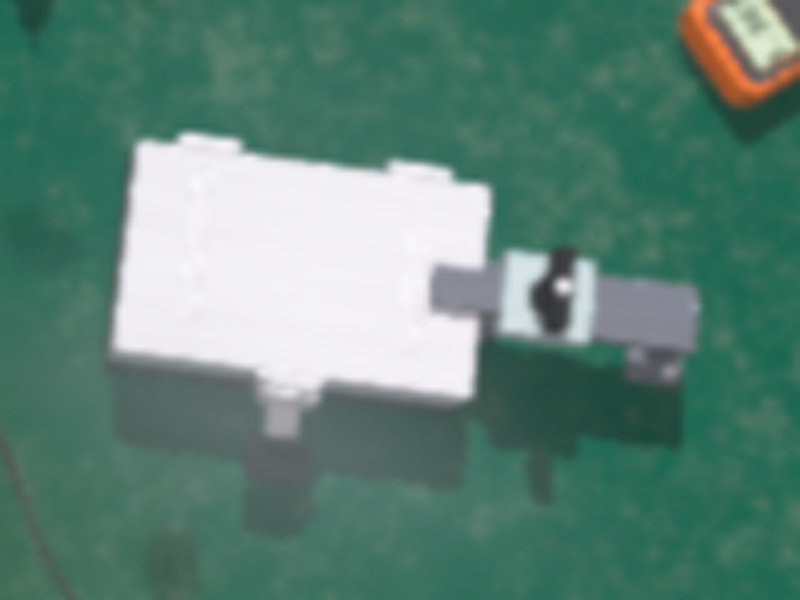

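View pics/c2.png

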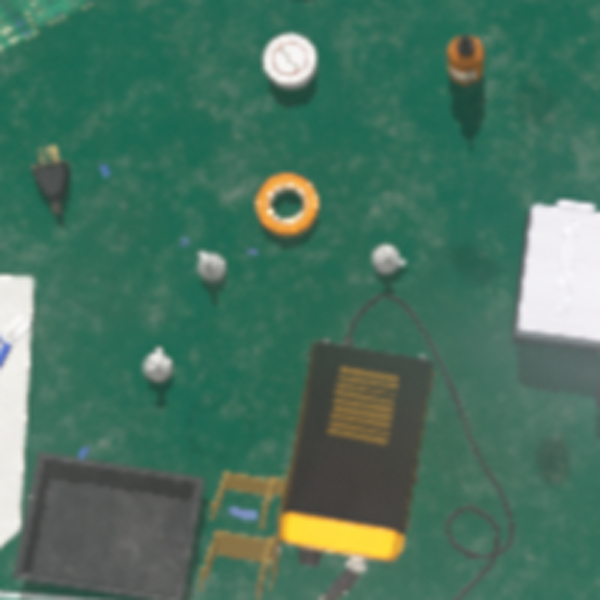

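```bash
cat > h.py <<'E'
import cv2,numpy as np
def pts(d):
    K=d["camera_matrix"];z=d["range_z"].astype(float);v,u=np.mgrid[:z.shape[0],:z.shape[1]]
    c=np.stack([(u-K[0,2])/K[0,0]*z,(v-K[1,2])/K[1,1]*z,z],-1)
    P=(c-d["t"])@d["R"]; P[z==0]=np.nan
    return P
def proj(d,X):
    c=d["R"]@np.asarray(X,float)+d["t"];p=d["camera_matrix"]@c;return p[:2]/p[2]
def ray(d,uv,z):
    K=d["camera_matrix"];r=d["R"].T@np.array([(uv[0]-K[0,2])/K[0,0],(uv[1]-K[1,2])/K[1,1],1]);C=-d["R"].T@d["t"]
    return C+r*(z-C[2])/r[2]
E
python3 - <<'E'
from h import *
d=dict(np.load("pics/top0.npz"));P=pts(d);px=d["pixels"].astype(int)
def reg(u0,v0,u1,v1):
    m=np.zeros(P.shape[:2],bool);m[v0:v1,u0:u1]=1;return m
print("bench z",np.nanmedian(P[150:300,180:290,2]))
m=reg(300,205,400,290)&(px.min(2)>150)&(P[...,2]>.045)
q=P[m];print("lid z pct",np.percentile(q[:,2],[5,50,95]))
q=np.array([ray(d,(u,v),.058)[:2] for v,u in np.argwhere(reg(300,205,400,290)&(px.min(2)>170)&(P[...,2]>.05)&(P[...,2]<.066))])
np.save("pics/lid.npy",q)
r=cv2.minAreaRect((q*1000).astype(np.float32));print(r,cv2.boxPoints(r))
# knob/bar depth maps
print("z map mm");print((P[236:262:1,372:432:2,2]*1000).round())
E
```

```text
bench z 0.0003091898043753235
lid z pct [0.0522233  0.058034   0.06651146]
((544.3386840820312, -179.65142822265625), (226.73590087890625, 141.66049194335938), 87.0843276977539) [[ 467.83353  -289.26978 ]
 [ 609.31067  -296.4755  ]
 [ 620.8439    -70.03308 ]
 [ 479.3667    -62.827362]]
z map mm
[[ 56.  59.  55.  57.  55.  61.  59.  52.  -7.   1.   3.  -4.  -1.  -6.
   -2.  -7.   2.   4.  -2.   2.  -2.   4.  -0.  -2.  -4.  -5.  -2.  -0.
   -4.  -2.]
 [ 61.  59.  60.  59.  53.  59.  61.  61.   0.  -9.   3.   0.  -7.  -1.
    7.   1.   6.  -5.   4.   3.   1.  -3.   2.  -3.  -6.   1.  -0.  -4.
   -2.  -3.]
 [ 60.  56.  59.  55.  61.  57.  53.  59.  -1.  -3.  -2.  -2.  -2.  -3.
    0.   2.   2.  -0.  -2.  -1.  -7.  -7.  -1.   5.  -1.   5.  -7.  -6.
    5.  -1.]
 [ 62.  52.  60.  62.  58.  57.  58.  56.  -4.  -3.   1.  -6.  -1.  -3.
    3. 107. 104.  -3.   0.  -0.  10.   4.   2.   0.  -0.  -3.   5.  -1.
    2.   2.]
 [ 59.  66.  61.  56.  60.  60.  58.  59.   4.  -1.  73.  68.  -2.  -6.
   90. 106. 108.  -2. -10.   0.  -4.  -4.  -2.   1.  -4.  -4.  -5.  -2.
   -3.  -0.]
 [ 61.  62.  55.  5
[... 2578 characters left out ...]
64.  68.  57.  58.  56.  59.  55.  60.  56.  60.  59.  58.
   57.  -3.]
 [ 50.  59.  63.  61.  58.  59.  60.  -0.   1.   2.  -3.  -0.  -4.  -4.
   46.  60.  63.  69.  -1.  -2.  49.  58.  65.  63.  63.  57.  55.  60.
   69.  -2.]
 [ 60.  61.  63.  59.  59.  59.  57.   4.  -4.   4.   2.   1.   4.  -3.
    1.  -0.   0.  -3.  -1.   1.   4.  -5.   9.   6.  48.  53.  59.  61.
   61.   3.]
 [ 60.  57.  56.  57.  57.  55.  55.  -4.   2.  -5.  nan  -3.   1.   9.
   -3.  -1.  -3.   4.  -6.   5.  -3.  -5.   2.   1.  15.  36.  44.  45.
   -6.  -2.]
 [ 56.  63.  57.  60.  60.  53.  56.   1.  -2.   1.   0.  -1.   2.   4.
   -1.   2.   2.   0.  -1.   2.  -0.  -2.  -1.   7.  10.  20.  21.   4.
   -1.  -2.]]
```

Run:
```python
from h import *
for n,bs in (("top",[(210,239),(269,237),(193,272)]),("scene",[(287,242),(256,289),(287,318)])):
    d=dict(np.load(f"pics/{n}0.npz"));P=pts(d)
    for u,v in bs:
        w=P[v-16:v+16,u-14:u+14].reshape(-1,3); w=w[w[:,2]>.006]
        if n=="scene": w=w[w[:,2]<.05]
        t=w[w[:,2]>.032]; 
        print(n,(u,v),len(w),"max",w[:,2].max().round(4),"top",t.mean(0).round(4),len(t),"all",w.mean(0).round(4), w.min(0).round(4),w.max(0).round(4))
d=dict(np.load("pics/top0.npz"));P=pts(d)
for nm,(u,v) in dict(tape=(235,218),tin=(236,171),bottle=(295,170),plug=(157,209),station=(262,290),tray=(178,326)).items(): print(nm,P[v,u].round(3),ray(d,(u,v),0).round(3))
```

```text
top (210, 239) 90 max 0.0413 top [0.5364 0.2338 0.0373] 4 all [0.5346 0.2322 0.016 ] [0.4999 0.1936 0.006 ] [0.5667 0.2748 0.0413]
top (269, 237) 105 max 0.0429 top [0.5586 0.0665 0.0397] 6 all [0.5499 0.066  0.0169] [0.5074 0.0241 0.006 ] [0.6049 0.1048 0.0429]
top (193, 272) 88 max 0.0435 top [0.4358 0.2741 0.0369] 9 all [0.4378 0.2736 0.0171] [0.3958 0.2318 0.006 ] [0.4827 0.3108 0.0435]
scene (287, 242) 108 max 0.0434 top [0.5575 0.0693 0.0382] 18 all [0.5551 0.072  0.0213] [0.5441 0.0473 0.0069] [0.5689 0.081  0.0434]
scene (256, 289) 134 max 0.0417 top [0.5343 0.2361 0.0375] 13 all [0.5338 0.2396 0.0185] [0.5229 0.2177 0.0061] [0.5595 0.2496 0.0417]
scene (287, 318) 158 max 0.0416 top [0.4337 0.2766 0.0382] 24 all [0.433  0.2797 0.0205] [0.4219 0.2668 0.0063] [0.452  0.2881 0.0416]
tape [0.604 0.169 0.005] [0.605 0.17  0.   ]
tin [0.743 0.179 0.021] [0.749 0.182 0.   ]
bottle [0.748 0.005 0.063] [0.767 0.005 0.   ]
plug [0.61  0.399 0.016] [0.613 0.403 0.   ]
station [0.392 0.066 0.144] [0.402 0.072 0.   ]
tray [0.283 0.298 0.001] [0.282 0.298 0.   ]
```

Run:
```python
from h import *
d=dict(np.load("pics/top0.npz"));g=d["pixels"].astype(np.uint8);P=pts(d)
gray=cv2.GaussianBlur(g.min(2),(3,3),0).astype(float)
def edge(vals,thr):  # first crossing upward, subpixel
    for i in range(len(vals)-1):
        if vals[i]<thr<=vals[i+1]: return i+(thr-vals[i])/(vals[i+1]-vals[i])
th=130
back=[(u,205+edge(gray[205:,u],th)) for u in range(320,386)]
front=[(u,290-edge(gray[290::-1,u],th)) for u in list(range(314,338))+list(range(358,382))]
left=[(300+edge(gray[v,300:],th),v) for v in range(222,256)]
right=[(400-edge(gray[v,400:300:-1],th),v) for v in list(range(230,240))+list(range(256,266))]
L={}
for n,e in dict(back=back,front=front,left=left,right=right).items():
    w=np.array([ray(d,p,.058)[:2] for p in e],np.float32)
    for _ in range(3):
        vx,vy,x0,y0=cv2.fitLine(w,cv2.DIST_HUBER,0,1e-4,1e-5).ravel()
        r=(w-[x0,y0])@np.array([-vy,vx]); k=abs(r)<max(.0015,1.5*np.median(abs(r))); w=w[k]
    a=np.degrees(np.arctan2(vy,vx)); L[n]=(vx,vy,x0,y0); print(n,round(a,2),len(w),r.std())
def X(a,b):
    A=np.array([[a[0],-b[0]],[a[1],-b[1]]]);s=np.linalg.solve(A,[b[2]-a[2],b[3]-a[3]]);return np.array([a[2]+s[0]*a[0],a[3]+s[0]*a[1]])
c=[X(L[i],L[j]) for i,j in (("front","left"),("front","right"),("back","right"),("back","left"))]
print(np.round(c,4)); print([np.linalg.norm(c[i]-c[(i+1)%4]).round(4) for i in range(4)],np.mean(c,0))
# knob top
v,u=np.mgrid[:420,:560]
m=(P[...,2]>.098)&(u>380)&(u<420)&(v>225)&(v<265)
q=P[m];print("knob",len(q),q.mean(0));r=cv2.minAreaRect((q[:,:2]*1000).astype(np.float32));print(r)
m=(g.max(2)<70)&(u>394)&(u<408)&(v>236)&(v<260)
q=np.array([ray(d,(b,a),.1085)[:2] for a,b in np.argwhere(m)]);print(len(q),q.mean(0),cv2.minAreaRect((q*1000).astype(np.float32)))
```

```text
back 87.07 38 0.00038892086
front 87.07 48 0.00024666832
left -3.49 34 0.00021128726
right -3.1 18 0.00023752174
[[ 0.4896 -0.0591]
 [ 0.4792 -0.2636]
 [ 0.6053 -0.2705]
 [ 0.6157 -0.0667]]
[np.float32(0.2049), np.float32(0.1263), np.float32(0.204), np.float32(0.1263)] [ 0.54744506 -0.16498344]
knob 84 [ 0.54123843 -0.30097733  0.10681749]
((541.2870483398438, -301.47943115234375), (13.50245475769043, 45.88968276977539), 85.13875579833984)
44 [ 0.53621982 -0.29498195] ((539.5557861328125, -294.0669860839844), (14.554454803466797, 42.02049255371094), 87.125732421875)
```

```bash
cat >> h.py <<'E'
from bench import bot,solver,status,viewer
from scipy.spatial.transform import Rotation as Ro
YAW=np.radians(-2.95); C0=np.array([.5474,-.1650])
def W(x,y): 
    c,s=np.cos(YAW),np.sin(YAW); return C0+np.array([c*x-s*y,s*x+c*y])
def loc(p):
    c,s=np.cos(YAW),np.sin(YAW);q=np.asarray(p)[:2]-C0;return np.array([c*q[0]+s*q[1],-s*q[0]+c*q[1]])
def ori(phi):
    y=np.array([np.cos(phi),np.sin(phi),0]);z=np.array([0,0,-1.]);x=np.cross(y,z)
    q=Ro.from_matrix(np.stack([x,y,z],1)).as_quat();return np.array([q[3],q[0],q[1],q[2]])
def T(xy,ztip): return [float(xy[0]),float(xy[1]),float(ztip)+bot.finger_overhang]
def pick_phi(xy,z,phi):
    b=None
    for k in(-1,0,1):
        j=solver.ik(T(xy,z),ori(phi+k*np.pi))
        if j is not None and (b is None or abs(j[5])<abs(b[1])): b=(phi+k*np.pi,j[5])
    return b
def st(m=""):
    s=status.sense();print(m,"t",round(s["time"],1),"tcp",s["tcp_pos"].round(4),"F",s["force"].round(1),"M",s["wrist_torque"].round(2),"w",round(s["width"],4),"q",s["joint_positions"].round(2));return s
def snap(tag,names=("scene","top")):
    o={}
    for n in names:
        d=viewer.get_image(n);o[n]=d;cv2.imwrite(f"pics/{n}_{tag}.png",d["pixels"][:,:,::-1]);np.savez(f"pics/{n}_{tag}.npz",**d)
    return o
E
python3 - <<'E'
from h import *
d=dict(np.load("pics/top0.npz"))
print("pad loc",loc(ray(d,(346,283),.034)),"knob",loc((.5412,-.301)),W(0,-.136),W(-.11,0))
for p in (.5,0,1,1.4): 
    for k in(-1,0,1):
        j=solver.ik(T(W(0,-.136),.082),ori(np.pi/2+YAW+p+k*np.pi));print(p,k,None if j is None else np.round(j,2))
for u,v in ((203,254),(210,268),(403,263),(385,260),(157,350),(157,367)): print(ray(d,(u/3+140,v/3+150),.01)[:2].round(4))
E
```

```text
pad loc [-0.10874951 -0.00343745] knob [ 0.00080738 -0.13613886] [ 0.54040083 -0.30081978] [ 0.43754577 -0.15933891]
0.5 -1 [-0.69  0.66  1.54 -0.    0.94  0.43]
0.5 0 [-0.69  0.66  1.54 -0.    0.94 -2.71]
0.5 1 [-0.69  0.66  1.54 -0.    0.94  0.43]
0 -1 [-0.69  0.66  1.54 -0.    0.94  0.93]
0 0 [-0.69  0.66  1.54 -0.    0.94 -2.21]
0 1 [-0.69  0.66  1.54 -0.    0.94  0.93]
1 -1 [-0.69  0.66  1.54 -0.    0.94 -0.07]
1 0 None
1 1 [-0.69  0.66  1.54 -0.    0.94 -0.07]
1.4 -1 [-0.69  0.66  1.54 -0.    0.94 -0.47]
1.4 0 [-0.69  0.66  1.54 -0.    0.94  2.68]
1.4 1 [-0.69  0.66  1.54 -0.    0.94 -0.47]
[0.5473 0.2431]
[0.5342 0.2348]
[0.5546 0.0492]
[0.5561 0.0668]
[0.4511 0.2764]
[0.4349 0.2745]
```

```bash
python3 - <<'E'
from h import *
ph=-np.pi/2+YAW; k=W(0,-.136)
bot.set_gripper(.05,20)
bot.move_pose(T(k,.2),ori(ph));st()
bot.move_l(T(k,.125),speed=.15);st()
snap("k1")
E
python3 - <<'E'
import cv2
i=cv2.imread("pics/scene_k1.png");cv2.imwrite("pics/k1a.png",cv2.resize(i[60:300,200:520],None,fx=2.4,fy=2.4))
E
```

```text
t 4.4 tcp [ 0.5407 -0.3     0.225 ] F [ 0.3 -0.   0.2] M [-0.01  0.24 -0.01] w 0.05 q [-0.69  0.51  1.44  0.    1.18  0.93]
 t 5.0 tcp [ 0.541  -0.301   0.1504] F [-0.6 -0.6 -0.9] M [-0.05  0.19 -0.03] w 0.0497 q [-0.69  0.6   1.51  0.    1.03  0.93]
```

View pics/k1a.png

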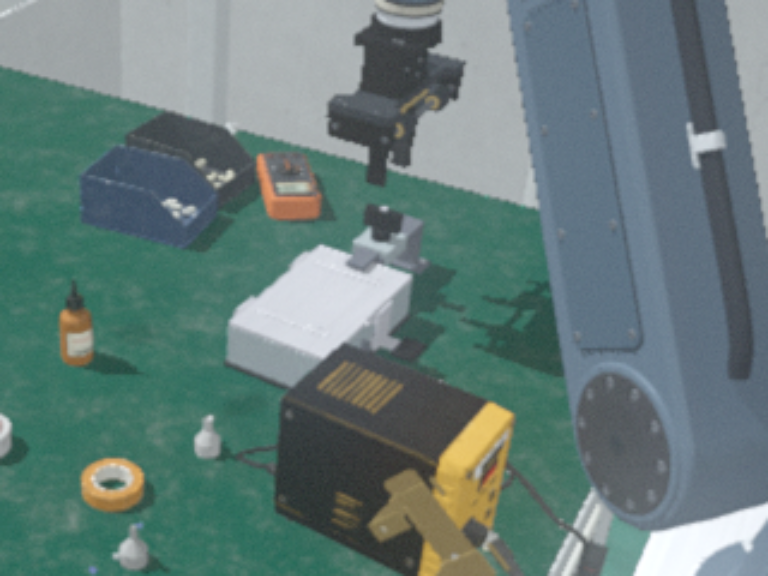

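View pics/top_k1.png

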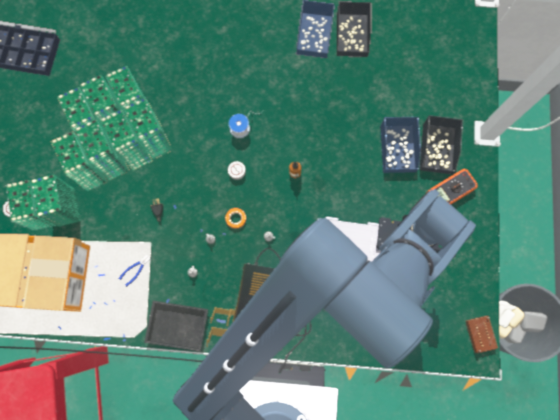

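The gripper stands over the knob wing (crop ~(385,215)), jaws along the bar, and is well centred. Next I grip, turn, and draw the bar.

```bash
python3 - <<'E'
from h import *
ph=-np.pi/2+YAW; k=W(0,-.136)
print(bot.move_l(T(k,.081),speed=.08,force_limit=15));st()
bot.set_gripper(.0,25);st("grip")
for a in (.35,.7,1.05,1.36):
    bot.move_pose(T(k,.081),ori(ph+a));st(a)
k2=W(0,-.136-.0455)
print(bot.move_l(T(k2,.081),speed=.04,force_limit=25));st("drawn")
bot.set_gripper(.05);st()
bot.move_l(T(k2,.2),speed=.15)
bot.move_pose(T(W(-.111,-.0),.2),ori(ph));st()
snap("b1")
E
python3 - <<'E'
import cv2
i=cv2.imread("pics/scene_b1.png");cv2.imwrite("pics/b1a.png",cv2.resize(i[60:300,200:520],None,fx=2.4,fy=2.4))
E
```

```text
False
 t 5.8 tcp [ 0.5405 -0.3009  0.1058] F [-0.   0.   0.3] M [-0.05  0.14 -0.04] w 0.05 q [-0.69  0.66  1.54 -0.    0.94  0.93]
grip t 6.9 tcp [ 0.5405 -0.3009  0.1061] F [ 0.1 -0.5  1.8] M [-0.07  0.17 -0.04] w 0.0004 q [-0.69  0.66  1.55 -0.    0.94  0.93]
0.35 t 7.3 tcp [ 0.5405 -0.3009  0.1061] F [-1.3  0.   3. ] M [-0.04  0.18 -0.05] w 0.0003 q [-0.69  0.66  1.55  0.    0.94  0.59]
0.7 t 7.7 tcp [ 0.5405 -0.3009  0.1061] F [0.4 1.1 1.7] M [-0.07  0.1   0.08] w 0.0005 q [-0.69  0.66  1.55  0.    0.94  0.24]
1.05 t 8.2 tcp [ 0.5405 -0.3009  0.1061] F [0.  0.4 3.6] M [-0.13  0.08 -0.02] w 0.0003 q [-0.69  0.66  1.55  0.    0.94 -0.11]
1.36 t 8.6 tcp [ 0.5405 -0.3009  0.1061] F [0.3 0.2 4. ] M [-0.02  0.09  0.04] w 0.0004 q [-0.69  0.66  1.55 -0.    0.94 -0.42]
False
drawn t 9.8 tcp [ 0.538 -0.346  0.106] F [0.2 0.5 0.9] M [-0.08  0.1  -0.03] w 0.0006 q [-0.75  0.68  1.49  0.    0.97 -0.48]
 t 10.9 tcp [ 0.5381 -0.3463  0.106 ] F [0.8 0.6 0.5] M [-0.11  0.06  0.02] w 0.0499 q [-0.75  0.68  1.49  0.    0.97 -0.48]
 t 13.2 tcp [ 0.4369 -0.1597  0.2248] F [-0.  -0.4  0.5] M [ 0.01  0.08 -0.01] w 0.0499 q [-0.59  0.31  1.81 -0.    1.02  1.03]
```

View pics/b1a.png

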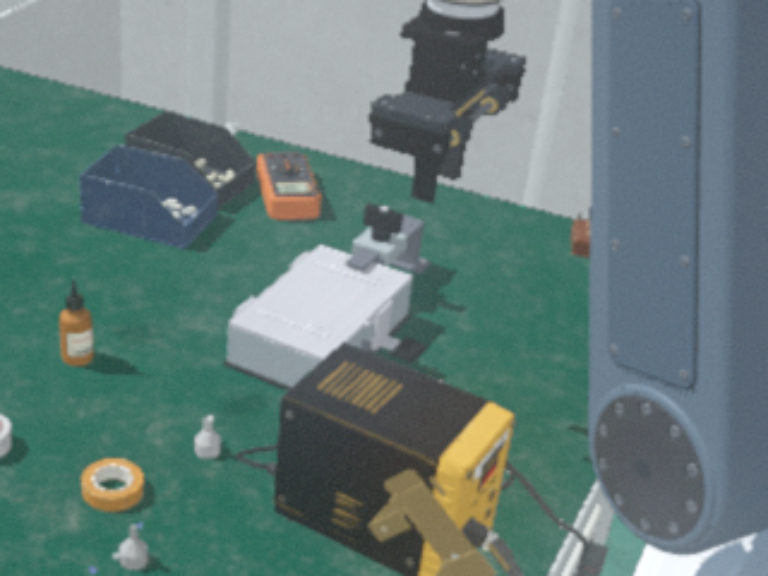

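View pics/top_b1.png

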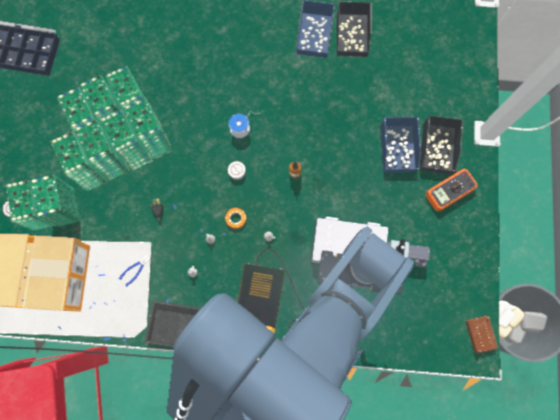

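Run:
```python
from h import *
for t in("k1","b1"):
    d=dict(np.load(f"pics/scene_{t}.npz"))
    p={"k1":[*W(0,-.136),.125],"b1":[*W(-.111,0),.2]}[t]
    f=lambda X:((proj(d,X)-[200,60])*2.4).round()
    print(t,f(p),"knob",f([*W(0,-.136),.1085]))
    P=pts(d);z=d["range_z"]
    u,v=proj(d,p).astype(int);print(P[v-14:v+6:2,u-8:u+9:4].round(3).tolist())
```

```text
k1 [384. 196.] knob [383. 209.]
[[[0.917, -1.179, -0.297], [0.545, -0.27, 0.181], [0.535, -0.271, 0.183], [0.544, -0.327, 0.158], [0.533, -0.328, 0.16]], [[0.685, -0.596, 0.0], [0.545, -0.271, 0.175], [0.534, -0.27, 0.178], [0.852, -1.166, -0.284], [0.531, -0.322, 0.157]], [[0.554, -0.266, 0.168], [0.544, -0.269, 0.17], [0.533, -0.269, 0.173], [0.644, -0.602, 0.001], [0.827, -1.154, -0.283]], [[0.555, -0.27, 0.161], [0.543, -0.269, 0.164], [0.533, -0.271, 0.166], [0.64, -0.595, -0.002], [0.627, -0.596, 0.001]], [[0.553, -0.268, 0.156], [0.54, -0.264, 0.162], [0.644, -0.568, 0.001], [0.632, -0.573, 0.002], [0.623, -0.587, -0.001]], [[0.661, -0.542, 0.0], [0.649, -0.549, 0.001], [0.636, -0.55, 0.004], [0.627, -0.563, 0.001], [0.615, -0.568, 0.002]], [[0.652, -0.522, 0.004], [0.643, -0.534, 0.002], [0.631, -0.54, 0.002], [0.622, -0.553, -0.001], [0.609, -0.554, 0.002]], [[0.647, -0.511, 0.003], [0.638, -0.524, 0.0], [0.625, -0.526, 0.002], [0.615, -0.534, 0.002], [0.604, -0.543, 0.001]], [[0.641, -0.497, 0.004], [0.632, -0.509, 0.001], [0.62, -0.514, 0.002], [0.611, -0.527, -0.001], [0.
[... 680 characters left out ...]
], [0.44, -0.127, 0.231], [0.429, -0.124, 0.235], [0.56, -0.56, 0.003], [0.55, -0.573, -0.0]], [[0.588, -0.528, 0.002], [0.578, -0.537, 0.001], [0.43, -0.129, 0.228], [0.554, -0.547, 0.003], [0.545, -0.558, 0.001]], [[0.582, -0.515, 0.002], [0.571, -0.521, 0.002], [0.562, -0.533, -0.0], [0.552, -0.543, -0.002], [0.538, -0.541, 0.003]], [[0.577, -0.504, 0.001], [0.567, -0.512, 0.001], [0.556, -0.518, 0.001], [0.547, -0.529, -0.001], [0.535, -0.532, 0.001]], [[0.537, -0.388, 0.06], [0.561, -0.497, 0.002], [0.551, -0.506, 0.001], [0.541, -0.515, -0.001], [0.529, -0.518, 0.002]], [[0.53, -0.37, 0.064], [0.52, -0.376, 0.064], [0.548, -0.498, -0.002], [0.535, -0.5, 0.001], [0.524, -0.503, 0.004]]]
```

The jaws closed on nothing (width 0.0004). In the depth image the finger ends read about 27 mm higher than the stated overhang puts them. I'll check that with a light touch on clear bench.

```bash
python3 - <<'E'
from h import *
ph=-np.pi/2+YAW; p=(.45,-.43)
bot.set_gripper(.05)
bot.move_pose(T(p,.15),ori(ph));st()
d=viewer.get_image("scene");P=pts(d);q=P.reshape(-1,3)
m=(np.hypot(q[:,0]-p[0],q[:,1]-p[1])<.06)&(q[:,2]>.05)&(q[:,2]<.26);q=q[m];print(np.sort(q[:,2])[:25].round(3))
print(bot.move_l(T(p,.03),speed=.08,force_limit=4));st()
print(bot.move_l(T(p,-.004),speed=.015,force_limit=4));st()
d=snap("touch",("scene",))["scene"];print(proj(d,[*p,0]))
E
python3 - <<'E'
import cv2
i=cv2.imread("pics/scene_touch.png");cv2.imwrite("pics/tc.png",cv2.resize(i[60:300,240:560],None,fx=2.4,fy=2.4))
E
```

```text
t 14.6 tcp [ 0.45   -0.4283  0.1751] F [0.1 0.  0.3] M [-0.03  0.11 -0.05] w 0.0497 q [-0.94  0.57  1.49  0.    1.08  0.68]
[0.178 0.179 0.179 0.18  0.18  0.18  0.18  0.18  0.18  0.181 0.181 0.181
 0.181 0.181 0.181 0.182 0.182 0.182 0.182 0.182 0.183 0.183 0.183 0.183
 0.184]
False
 t 16.3 tcp [ 0.4503 -0.4303  0.0556] F [-0.5  0.1 -0.1] M [-0.02  0.09  0.01] w 0.05 q [-0.94  0.74  1.56  0.    0.84  0.68]
False
 t 18.7 tcp [ 0.4501 -0.43    0.0211] F [-0.2 -0.5 -0. ] M [-0.06  0.13 -0.  ] w 0.0503 q [-0.94  0.79  1.57  0.    0.78  0.68]
[401.21131909 169.58652849]
```

View pics/tc.png

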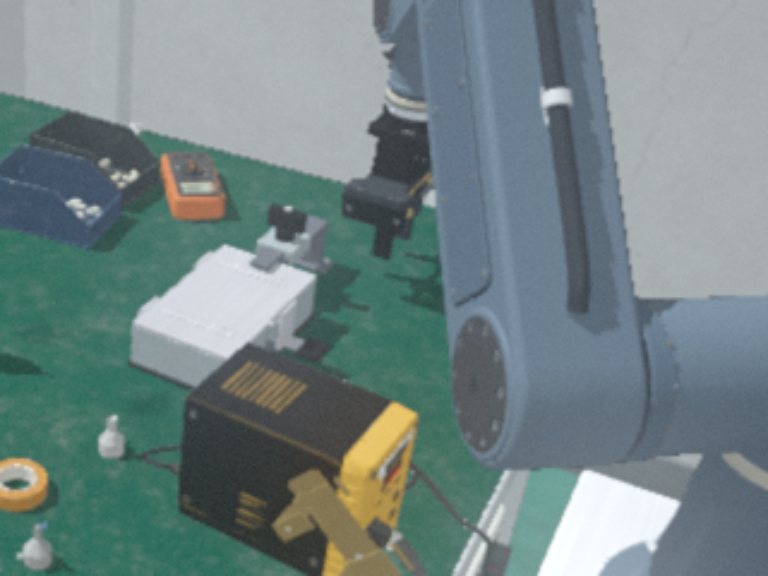

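Run:
```python
from h import *
p=(.45,-.43)
print(bot.move_l([*p,.003],speed=.02,force_limit=4));st()
print(bot.move_l([*p,-.008],speed=.01,force_limit=4));st()
```

```text
False
 t 19.8 tcp [ 0.4501 -0.4301  0.0031] F [-0.4  0.3  0.5] M [-0.14  0.2   0.01] w 0.0498 q [-0.94  0.82  1.57  0.    0.75  0.68]
True
 t 20.4 tcp [ 0.45   -0.43   -0.0022] F [0.1 0.6 4.4] M [-0.06  0.21 -0.04] w 0.05 q [-0.94  0.83  1.57 -0.    0.74  0.68]
```

```bash
sed -i 's/float(ztip)+bot.finger_overhang/float(ztip)-.0015/' h.py
python3 - <<'E'
from h import *
for t,p in(("b1",W(-.111,0)),("k1",W(0,-.136))):
    d=dict(np.load(f"pics/scene_{t}.npz"));q=pts(d).reshape(-1,3);z0=.225 if t=="b1" else .1504
    l=q-np.array([*p,z0])
    for a in range(-100,101,10):
        m=(abs(l[:,0])<.06)&(abs(l[:,1]-a/1000)<.005)&(l[:,2]>-.02)&(l[:,2]<.15)
        if m.sum()>5: s=l[m];print(t,a,m.sum(),"z",s[:,2].min().round(3),"x",s[:,0].min().round(3),s[:,0].max().round(3))
E
```

```text
b1 -90 30 z 0.081 x -0.04 0.0
b1 -80 104 z 0.072 x -0.041 -0.001
b1 -70 54 z 0.078 x -0.04 -0.005
b1 -60 37 z 0.087 x -0.038 -0.007
b1 -50 35 z 0.078 x -0.039 -0.02
b1 -40 37 z 0.016 x -0.039 -0.01
b1 -30 184 z 0.001 x -0.038 0.011
b1 -20 50 z 0.005 x -0.033 0.009
b1 -10 40 z 0.088 x -0.033 -0.019
b1 0 37 z 0.087 x -0.033 -0.019
b1 10 63 z 0.087 x -0.032 -0.014
b1 20 32 z 0.09 x -0.031 -0.014
b1 30 152 z 0.003 x -0.035 0.015
b1 40 132 z 0.009 x -0.036 0.03
b1 50 361 z 0.076 x -0.034 0.03
b1 60 84 z 0.078 x -0.034 0.032
b1 70 72 z 0.086 x -0.031 0.042
b1 80 178 z 0.072 x -0.033 0.044
b1 90 474 z 0.072 x -0.033 0.044
b1 100 50 z 0.099 x -0.032 0.029
k1 -90 21 z 0.089 x -0.041 0.006
k1 -80 85 z 0.076 x -0.041 0.001
k1 -70 51 z 0.076 x -0.039 -0.003
k1 -60 23 z 0.078 x -0.037 -0.005
k1 -50 31 z 0.079 x -0.04 -0.018
k1 -40 31 z 0.039 x -0.039 -0.01
k1 -30 149 z 0.003 x -0.039 0.01
k1 -20 48 z 0.007 x -0.037 0.008
k1 -10 32 z 0.089 x -0.032 -0.019
k1 0 38 z 0.088 x -0.032 -0.013
k1 10 50 z 0.088 x -0.032 -0.013
k1 20 27 z 0.008 x -0.033 -0.004
k1 30 114 z 0.003 x -0.034 0.015
k1 40 100 z 0.01 x -0.035 0.026
k1 50 257 z 0.079 x -0.036 0.029
k1 60 70 z 0.078 x -0.034 0.036
k1 70 48 z 0.089 x -0.03 0.042
k1 80 144 z 0.073 x -0.033 0.045
k1 90 328 z 0.073 x -0.032 0.043
k1 100 38 z 0.099 x -0.032 0.04
```

The tips sit at TCP level (they touched the bench at TCP z ≈ -0.0015), so the stated overhang doesn't hold. The helper is corrected; I'll redo the knob.

Run:
```python
from h import *
ph=-np.pi/2+YAW; k=W(0,-.136)
s=status.sense();bot.move_l([.45,-.43,.2],speed=.2)
bot.move_pose(T(k,.16),ori(ph))
print(bot.move_l(T(k,.083),speed=.1,force_limit=8));st()
bot.set_gripper(.0,30);s=st("grip")
if s["width"]<.009: raise SystemExit("missed")
for a in (.35,.7,1.05,1.36):
    bot.move_pose(T(k,.083),ori(ph+a));st(a)
```

```text
False
 t 23.2 tcp [ 0.5408 -0.3014  0.082 ] F [ 0.6 -0.4 -0.7] M [-0.06  0.18  0.  ] w 0.0498 q [-0.69  0.7   1.56 -0.    0.89  0.93]
grip t 23.9 tcp [ 0.5404 -0.3011  0.0816] F [-0.  -0.4  1.2] M [-0.18  0.19  0.08] w 0.0118 q [-0.69  0.7   1.56 -0.    0.89  0.93]
0.35 t 24.4 tcp [ 0.5403 -0.3012  0.0816] F [-0.9 -0.5  1. ] M [-0.4   0.32  0.1 ] w 0.0116 q [-0.69  0.7   1.56 -0.    0.89  0.59]
0.7 t 24.8 tcp [ 0.5403 -0.3008  0.0816] F [-0.7 -0.9  2.4] M [-0.24  0.34  0.07] w 0.0116 q [-0.69  0.7   1.56 -0.    0.89  0.24]
1.05 t 25.2 tcp [ 0.5404 -0.3008  0.0816] F [-1.4 -0.4  2.9] M [-0.23  0.37  0.09] w 0.0122 q [-0.69  0.7   1.56 -0.    0.89 -0.11]
1.36 t 25.6 tcp [ 0.5404 -0.3008  0.0816] F [-1.1 -0.7  3.5] M [-0.19  0.28  0.05] w 0.0118 q [-0.69  0.7   1.56 -0.    0.89 -0.42]
```

```bash
python3 - <<'E'
from h import *
ph=-np.pi/2+YAW
k2=W(0,-.136-.0452)
print(bot.move_l(T(k2,.083),speed=.04,force_limit=20));st("drawn")
bot.dwell(.2)
bot.set_gripper(.04);st()
bot.move_l(T(k2,.17),speed=.15)
bot.move_pose(T(W(-.111,-.0),.15),ori(ph));st()
bot.set_gripper(0)
snap("b2")
E
python3 - <<'E'
import cv2
i=cv2.imread("pics/scene_b2.png");a=cv2.resize(i[90:250,260:460],None,fx=3,fy=3)
cv2.imwrite("pics/b2a.png",a)
i=cv2.imread("pics/top_b2.png");cv2.imwrite("pics/b2b.png",cv2.resize(i[190:310,290:450],None,fx=4,fy=4))
E
```

```text
False
drawn t 26.9 tcp [ 0.5381 -0.3458  0.0816] F [-0.2  3.3  6. ] M [ 0.51  0.23 -0.07] w 0.0119 q [-0.75  0.72  1.5   0.    0.92 -0.48]
 t 27.9 tcp [ 0.5381 -0.346   0.0815] F [-0.7 -0.8  0.2] M [-0.13  0.13  0.02] w 0.0398 q [-0.75  0.72  1.5   0.    0.92 -0.48]
 t 30.0 tcp [ 0.437  -0.1597  0.1482] F [1.  0.3 0.1] M [-0.07  0.15 -0.05] w 0.0401 q [-0.59  0.43  1.9  -0.    0.81  1.03]
```

View pics/b2a.png

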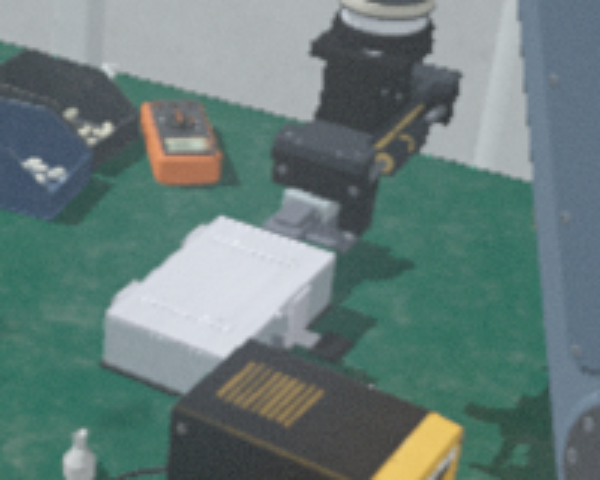

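View pics/b2b.png

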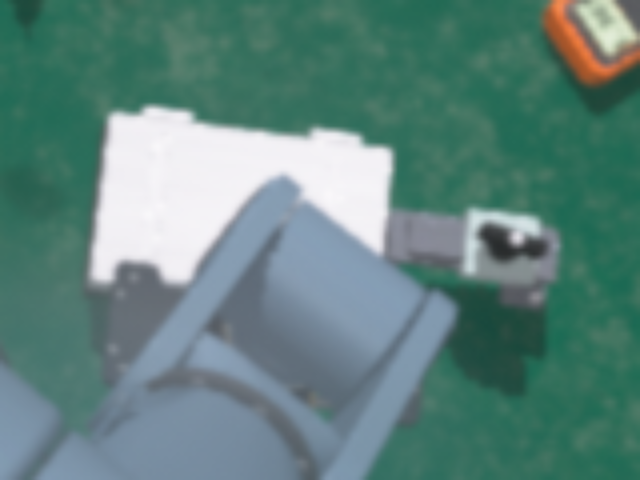

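```bash
python3 - <<'E'
from h import *
p=W(-.115,0)
bot.move_l(T(p,.06),speed=.1);st()
print(bot.move_l(T(p,.021),speed=.04,force_limit=12));st()
bot.dwell(.15);st()
bot.dwell(1.5);st()
snap("l1")
E
python3 - <<'E'
import cv2
i=cv2.imread("pics/scene_l1.png");a=cv2.resize(i[90:290,260:510],None,fx=3,fy=3)
cv2.imwrite("pics/l1a.png",a)
E
```

```text
t 32.1 tcp [ 0.4329 -0.1593  0.0588] F [-0.4  0.6  0.2] M [-0.03  0.17  0.03] w 0.0004 q [-0.6   0.6   1.97  0.    0.57  1.03]
False
 t 33.2 tcp [ 0.4325 -0.159   0.0197] F [-0.4 -0.   1.8] M [-0.04  0.24  0.02] w 0.0003 q [-0.6   0.69  1.99 -0.    0.47  1.03]
 t 33.3 tcp [ 0.4325 -0.159   0.0197] F [-0.6  0.   1.9] M [0.01 0.18 0.02] w 0.0007 q [-0.6   0.69  1.99 -0.    0.47  1.03]
 t 34.8 tcp [ 0.4326 -0.1591  0.0195] F [-0.7  1.1  2.9] M [ 0.07  0.22 -0.05] w 0.0007 q [-0.6   0.69  1.99 -0.    0.47  1.03]
```

View pics/l1a.png

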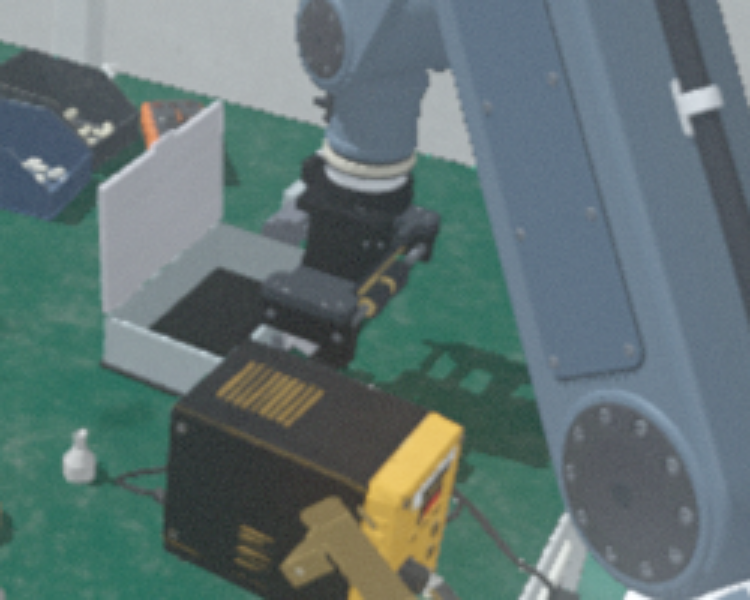

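```bash
cat >> h.py <<'E'
def nozzles(o):
    """blobs light grey near bench; returns list per view"""
    R={}
    for n,d in o.items():
        P=pts(d);g=d["pixels"].astype(int)
        m=(g.min(2)>105)&(g.max(2)-g.min(2)<40)
        k,lab,stt,cen=cv2.connectedComponentsWithStats(m.astype(np.uint8),connectivity=8);L=[]
        for i in range(1,k):
            if not 15<stt[i,4]<400: continue
            q=P[lab==i];q=q[(q[:,2]>.0)&(q[:,2]<.055)]
            if len(q)<.6*stt[i,4]: continue
            c=np.median(q,0); hi=np.percentile(q[:,2],97)
            if .37<c[0]<.68 and -.05<c[1]<.36 and hi>.028:
                t=q[q[:,2]>.027]; L.append((t[:,:2].mean(0).round(4).tolist(),c.round(4).tolist(),round(hi,3),int(stt[i,4]),cen[i].round(1).tolist()))
        R[n]=L
    return R
E
python3 - <<'E'
from h import *
bot.move_l(T(W(-.115,0),.2),speed=.2)
o=snap("n1")
for n,L in nozzles(o).items():
    print(n); [print("  ",l) for l in L]
d=o["top"];P=pts(d);q=P.reshape(-1,3)
m=(q[:,2]>.12)&(q[:,2]<.155)&(q[:,0]<.5)&(q[:,0]>.25)&(q[:,1]>-.02)&(q[:,1]<.16)
print("station",len(q[m]),np.percentile(q[m],[1,99],0).round(3))
i=d["pixels"][:,:,::-1];cv2.imwrite("pics/n1c.png",cv2.resize(i[200:300,150:400],None,fx=3,fy=3,interpolation=cv2.INTER_CUBIC))
E
```

```text
scene
   ([0.5575, 0.0689], [0.5553, 0.0721, 0.016], np.float64(0.039), 146, [286.0, 242.9])
   ([0.534, 0.2363], [0.5327, 0.2402, 0.016], np.float64(0.038), 159, [254.5, 289.2])
   ([0.3841, 0.2601], [0.3828, 0.2637, 0.0167], np.float64(0.04), 209, [311.9, 324.8])
top
   ([0.5578, 0.0667], [0.557, 0.0654, 0.0172], np.float64(0.038), 83, [268.5, 235.6])
   ([0.5364, 0.2344], [0.5357, 0.2332, 0.0181], np.float64(0.037), 75, [209.9, 237.9])
   ([0.3859, 0.257], [0.3863, 0.2567, 0.0181], np.float64(0.04), 84, [195.5, 289.4])
station 1374 [[0.346 0.015 0.134]
 [0.456 0.121 0.148]]
```

View pics/n1c.png

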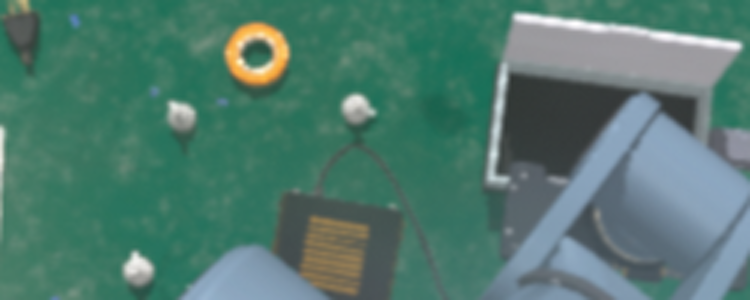

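```bash
cat >> h.py <<'E'
def grab(p,stub,off=(0,0),opening=.055,z=.005):
    xy=np.array(p)+np.array(off)
    ph,j6=pick_phi(xy,.15,stub+np.pi/2);print("phi",ph,"j6",j6)
    bot.set_gripper(opening)
    bot.move_pose(T(xy,.19),ori(ph))
    bot.move_l(T(xy,.05),speed=.18)
    print(bot.move_l(T(xy,z),speed=.07,force_limit=6));st("down")
    bot.set_gripper(0,12);st("grip")
    bot.move_l(T(xy,.2),speed=.18);return st("up")
def place(lx,ly,z=.0135,op=.034):
    xy=W(lx,ly);ph,j6=pick_phi(xy,.15,np.pi/2+YAW)
    bot.move_pose(T(xy,.2),ori(ph));
    bot.move_l(T(xy,.06),speed=.15)
    print("bump",bot.move_l(T(xy,z),speed=.05,force_limit=5));st("placed")
    bot.set_gripper(op);bot.move_l(T(xy,.2),speed=.15);st("clear")
E
python3 - <<'E'
from h import *
s=grab((.5568,.067),np.radians(265),off=(.014,0),opening=.062)
print(s["width"])
o=snap("g1")
E
python3 - <<'E'
import cv2
i=cv2.imread("pics/scene_g1.png");cv2.imwrite("pics/g1a.png",cv2.resize(i[60:300,150:470],None,fx=2.4,fy=2.4))
E
```

```text
phi 6.19591884457987 j6 0.009751604485458198
False
down t 40.0 tcp [0.5709 0.067  0.0034] F [-0.4  0.4 -0.1] M [-0.14  0.   -0.03] w 0.0622 q [-0.08  0.78  1.7   0.    0.66  0.01]
grip t 40.8 tcp [0.5707 0.067  0.0036] F [-0.9 -0.3  0.9] M [-0.12  0.15  0.01] w 0.024 q [-0.08  0.78  1.7  -0.    0.66  0.01]
up t 42.0 tcp [0.5699 0.067  0.1975] F [-0.4  0.6 -0.1] M [-0.09  0.05 -0.02] w 0.0237 q [-0.08  0.49  1.59 -0.    1.07  0.01]
0.023705537603766185
```

View pics/g1a.png

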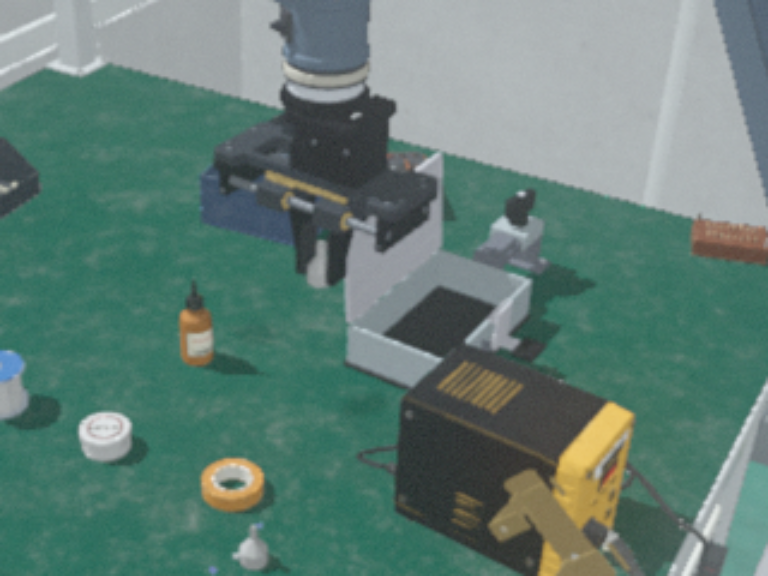

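The nozzle is held (24 mm, crop (318,265)). I'll place it.

Run:
```python
from h import *
place(-.012,-.042)
s=W(0,.3)
o=snap("p1")
for n,L in nozzles(o).items():
    print(n); [print("  ",l) for l in L]
cv2.imwrite("pics/p1a.png",cv2.resize(o["scene"]["pixels"][60:300,200:520,::-1],None,fx=2.4,fy=2.4))
```

```text
bump False
placed t 45.3 tcp [ 0.5335 -0.2065  0.0122] F [ 0.2  0.  -0.2] M [-0.02  0.1  -0.02] w 0.0239 q [-0.56  0.77  1.71  0.    0.67  1.06]
clear t 47.3 tcp [ 0.5326 -0.2059  0.1976] F [-0.1  0.5 -0.3] M [-0.06  0.18 -0.05] w 0.034 q [-0.56  0.48  1.59 -0.    1.07  1.06]
scene
   ([0.5344, 0.2358], [0.5322, 0.2401, 0.016], np.float64(0.038), 158, [254.6, 289.2])
   ([0.3839, 0.2603], [0.3826, 0.2643, 0.0168], np.float64(0.04), 208, [311.9, 324.9])
top
   ([0.536, 0.2334], [0.5359, 0.2342, 0.0159], np.float64(0.036), 73, [209.8, 237.9])
   ([0.3852, 0.2571], [0.3862, 0.2568, 0.0179], np.float64(0.042), 82, [195.5, 289.3])
```

View pics/p1a.png

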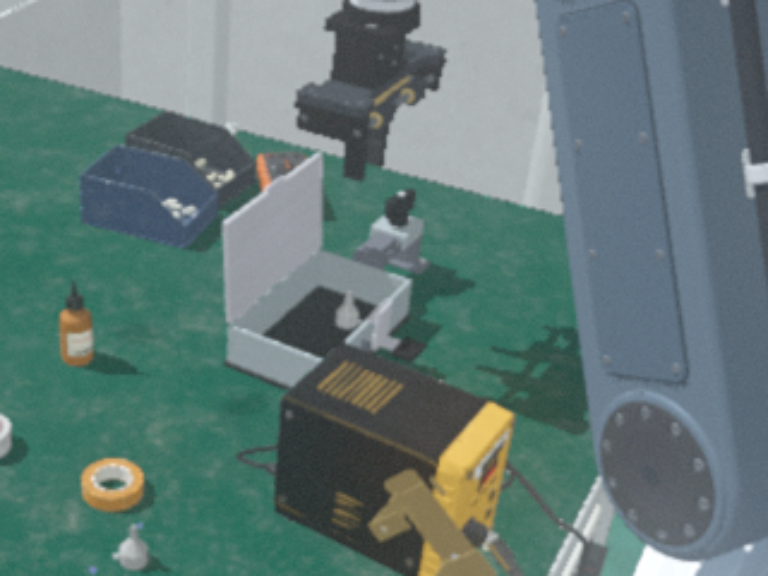

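Nozzle 1 is standing in the case. Now the next two.

Run:
```python
from h import *
s=grab((.535,.235),np.radians(32),opening=.05)
if not .02<s["width"]<.028: raise SystemExit("bad grip")
place(-.012,.009)
o=snap("p2")
for n,L in nozzles(o).items():
    print(n); [print("  ",l) for l in L]
cv2.imwrite("pics/p2a.png",cv2.resize(o["scene"]["pixels"][60:300,200:520,::-1],None,fx=2.4,fy=2.4))
```

```text
phi -1.0122909661567112 j6 1.2350510908571835
False
down t 51.3 tcp [0.5351 0.235  0.0034] F [-0.2 -1.   1.2] M [-0.04  0.09  0.03] w 0.0499 q [ 0.22  0.79  1.68 -0.    0.68  1.24]
grip t 51.9 tcp [0.5351 0.235  0.0037] F [-0.2 -0.3  1.6] M [-0.06  0.14 -0.02] w 0.0238 q [0.22 0.79 1.68 0.   0.68 1.24]
up t 53.1 tcp [0.5341 0.2348 0.1974] F [-0.8 -0.3 -0.3] M [-0.07  0.12  0.  ] w 0.0239 q [0.22 0.5  1.56 0.   1.08 1.24]
bump False
placed t 56.8 tcp [ 0.5361 -0.1555  0.0122] F [-0.2  0.2 -0.1] M [-0.01  0.18 -0.05] w 0.0241 q [-0.48  0.76  1.74 -0.    0.64  1.14]
clear t 58.7 tcp [ 0.5352 -0.1551  0.1976] F [0.7 0.3 0.4] M [-0.04  0.24 -0.02] w 0.0342 q [-0.48  0.47  1.63  0.    1.05  1.14]
scene
   ([0.384, 0.2604], [0.3823, 0.2641, 0.0166], np.float64(0.04), 208, [312.0, 324.8])
top
```

View pics/p2a.png

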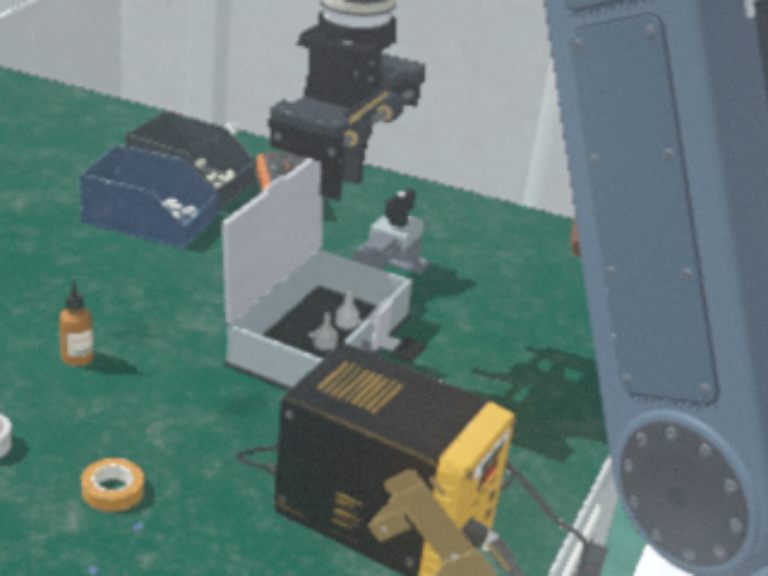

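Run:
```python
from h import *
d=dict(np.load("pics/top0.npz"));q=pts(d).reshape(-1,3)
for x in np.arange(.26,.46,.02):
    print(round(x,2),[int(1000*np.nan_to_num(np.percentile(q[(abs(q[:,0]-x)<.01)&(abs(q[:,1]-y)<.01),2],95) if ((abs(q[:,0]-x)<.01)&(abs(q[:,1]-y)<.01)).any() else -.099)) for y in np.arange(.12,.40,.02)])
```

```text
0.26 [40, 85, 44, 41, 93, 26, 8, 6, 7, 7, 5, 8, 6, 26, 8]
0.28 [143, 91, 57, 58, 70, 26, 9, 6, 6, 11, 7, 7, 8, 24, 7]
0.3 [147, 139, 4, 6, 130, 27, 8, 6, 7, 6, 6, 7, 25, 27, 7]
0.32 [145, 138, 101, 120, 130, 28, 7, 7, 6, 6, 7, 8, 23, 25, 7]
0.34 [144, 116, 107, 107, 4, 26, 25, 27, 26, 26, 27, 24, 27, 25, 6]
0.36 [145, 5, 4, 4, 4, 4, 5, 2, 4, 5, 4, 4, 2, 4, 6]
0.38 [145, 4, 4, 4, 3, 2, 5, 4, 3, 5, 3, 5, 5, 4, 7]
0.4 [145, 5, 5, 5, 3, 4, 6, 4, 3, 5, 5, 4, 4, 3, 7]
0.42 [145, 4, 5, 5, 4, 3, 4, 14, 19, 3, 5, 6, 5, 5, 8]
0.44 [145, 3, 4, 5, 4, 6, 4, 21, 38, 4, 5, 4, 2, 5, 6]
```

Run:
```python
from h import *
s=grab((.3855,.2585),np.radians(15),off=(.004,0),opening=.05)
if not .02<s["width"]<.028: raise SystemExit("bad grip")
place(-.012,.059,op=.033)
bot.move_pose(T((.45,.03),.22),ori(-np.pi/2+YAW))
o=snap("p3")
for n,L in nozzles(o).items():
    print(n); [print("  ",l) for l in L]
cv2.imwrite("pics/p3a.png",cv2.resize(o["scene"]["pixels"][60:300,200:520,::-1],None,fx=2.4,fy=2.4))
cv2.imwrite("pics/p3b.png",cv2.resize(o["top"]["pixels"][120:340,130:450,::-1],None,fx=2.4,fy=2.4))
```

```text
phi 1.832595714594046 j6 -1.4864055113072756
False
down t 63.4 tcp [0.3896 0.2585 0.0035] F [-0.2  1.1  0.3] M [0.11 0.04 0.  ] w 0.0499 q [ 0.35  0.72  1.97  0.    0.44 -1.49]
grip t 64.0 tcp [0.3896 0.2585 0.0037] F [-0.3 -1.1  2. ] M [ 0.08  0.01 -0.01] w 0.0235 q [ 0.35  0.72  1.98 -0.    0.44 -1.49]
up t 65.2 tcp [0.3887 0.2582 0.1977] F [ 0.6 -0.2 -1.7] M [0.03 0.06 0.02] w 0.0236 q [ 0.35  0.35  1.84  0.    0.95 -1.49]
bump False
placed t 69.7 tcp [ 0.5387 -0.1055  0.0122] F [0.  0.4 0.3] M [-0.01  0.15  0.01] w 0.0239 q [-0.4   0.75  1.77  0.    0.63  1.23]
clear t 71.6 tcp [ 0.5378 -0.1052  0.1977] F [-0.2 -0.8 -0.7] M [-0.05  0.14 -0.05] w 0.0333 q [-0.4   0.45  1.65 -0.    1.04  1.23]
scene
top
```

View pics/p3a.png

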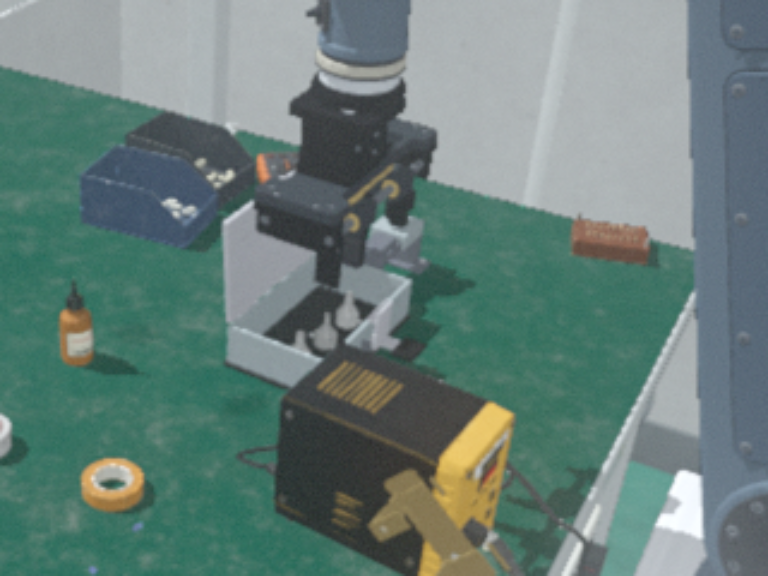

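View pics/p3b.png

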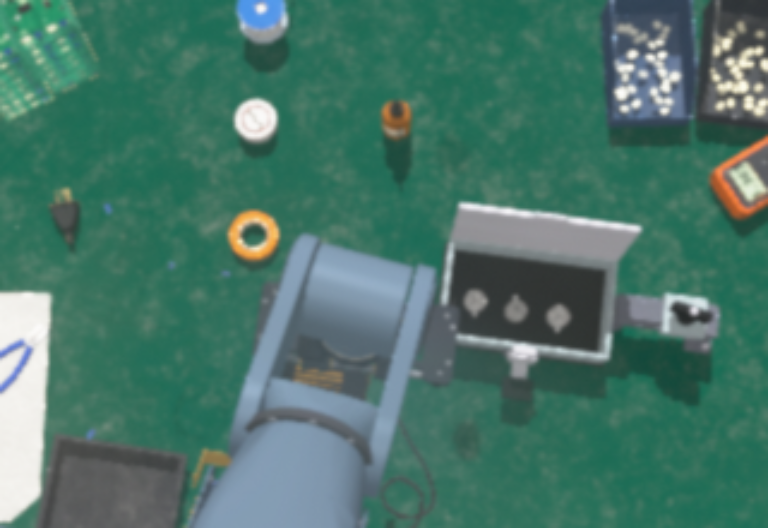

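All three nozzles stand in the case (top crop (475,302), (515,310), (557,317)), and the bystanders haven't moved. Closing the lid.

Run:
```python
from h import *
ph=-np.pi/2+YAW;Y=.05;r=.110
bot.set_gripper(0)
bot.move_pose(T(W(.095,Y),.23),ori(ph))
bot.move_l(T(W(.095,Y),.160),speed=.12);st()
for th in list(np.arange(1.6,.1,-.12))+[.1]:
    x=.060-r*np.cos(th)+.003*np.sin(th)+.0095; z=.055+r*np.sin(th)+.003*np.cos(th)
    bot.move_l(T(W(x,Y),z),speed=.10)
st("at .1")
x=.060-r+.0095
print(bot.move_l(T(W(x,Y),.0535),speed=.03,force_limit=25));st("pressed")
snap("c0")
bot.dwell(.3);st()
bot.move_l(T(W(x,Y),.12),speed=.05);st("off")
bot.move_l(T(W(x,Y),.2),speed=.15)
bot.move_pose(T((.45,.03),.22),ori(ph))
o=snap("c1")
q=pts(o["top"]).reshape(-1,3);l=np.array([[*loc(a),a[2]] for a in q if np.isfinite(a).all() and abs(a[0]-.5474)<.1 and abs(a[1]+.165)<.12])
m=(abs(l[:,1]-.05)<.04)
for a in (-.055,-.03,0,.03,.055):
    k=m&(abs(l[:,0]-a)<.01);print(a,l[k,2].mean().round(4))
cv2.imwrite("pics/c1a.png",cv2.resize(o["scene"]["pixels"][60:300,200:520,::-1],None,fx=2.4,fy=2.4))
```

```text
t 74.9 tcp [ 0.6453 -0.1198  0.1592] F [ 0.7 -0.3 -0.6] M [-0.07  0.16 -0.  ] w 0.0004 q [-0.35  0.64  1.41  0.    1.1   1.27]
at .1 t 78.9 tcp [ 0.5108 -0.1132  0.0677] F [ 0.9 -0.   2. ] M [-0.04  0.02 -0.05] w 0.0005 q [-0.43  0.63  1.81  0.    0.7   1.19]
False
pressed t 79.6 tcp [ 0.5098 -0.1131  0.0531] F [-0.7  0.9 11.9] M [0.03 0.35 0.02] w 0.0008 q [-0.43  0.66  1.82 -0.    0.66  1.19]
 t 80.0 tcp [ 0.5098 -0.1131  0.0531] F [-0.9 -0.1 11.2] M [ 0.06  0.32 -0.04] w 0.0006 q [-0.43  0.66  1.82 -0.    0.66  1.19]
off t 81.5 tcp [ 0.5093 -0.1129  0.1182] F [-0.2  0.   1.1] M [-0.09  0.23 -0.03] w 0.0003 q [-0.43  0.54  1.78  0.    0.82  1.19]
-0.055 0.0384
-0.03 0.0579
0 0.058
0.03 0.0578
0.055 0.0573
```

View pics/c1a.png

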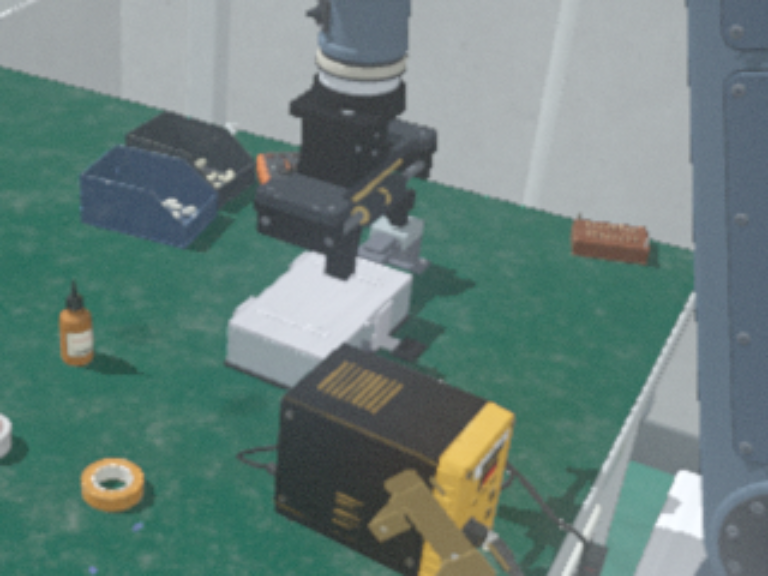

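The lid is shut, level at 58 mm. Now the bar and knob.

Run:
```python
from h import *
ph=-np.pi/2+YAW; k2=W(0,-.136-.0452); k=W(0,-.1352)
bot.set_gripper(.04)
bot.move_pose(T(k2,.18),ori(ph+1.36))
print(bot.move_l(T(k2,.083),speed=.1,force_limit=8));st()
bot.set_gripper(.0,30);s=st("grip")
if s["width"]<.009: raise SystemExit("missed")
print(bot.move_l(T(k,.083),speed=.04,force_limit=20));st("home")
for a in (1.,.65,.3,0,-.06):
    bot.move_pose(T(k,.083),ori(ph+a));st(a)
bot.set_gripper(.04)
bot.move_l(T(k,.18),speed=.15)
bot.move_pose(T((.45,.03),.22),ori(ph));st()
o=snap("f1")
cv2.imwrite("pics/f1a.png",cv2.resize(o["top"]["pixels"][190:310,290:450,::-1],None,fx=5,fy=5,interpolation=cv2.INTER_CUBIC))
cv2.imwrite("pics/f1b.png",cv2.resize(o["scene"]["pixels"][60:300,200:520,::-1],None,fx=2.4,fy=2.4))
d0=dict(np.load("pics/top0.npz"))["pixels"].astype(int)
def m(px):
    g=px[236:262,372:392]; return (g.max(2)<150).sum(0)
print(m(d0));print(m(o["top"]["pixels"].astype(int)))
def kn(px):
    q=np.argwhere(px[225:265,394:412].max(2)<70)+[225,394];c,s,a=cv2.minAreaRect(q.astype(np.float32));return q.mean(0),c,s,a
print(kn(d0),kn(o["top"]["pixels"].astype(int)))
```

```text
False
 t 86.6 tcp [ 0.5386 -0.3464  0.0822] F [ 1.   0.6 -0.1] M [-0.08  0.09  0.05] w 0.0399 q [-0.75  0.72  1.5   0.    0.92 -0.48]
grip t 87.2 tcp [ 0.538  -0.346   0.0817] F [-0.9  0.4  2.4] M [-0.09  0.13 -0.01] w 0.012 q [-0.75  0.72  1.5  -0.    0.92 -0.48]
False
home t 88.5 tcp [ 0.5404 -0.3009  0.0817] F [-2.7 -3.4  4.2] M [-0.74  0.61 -0.04] w 0.0116 q [-0.69  0.7   1.56 -0.    0.89 -0.43]
1.0 t 89.0 tcp [ 0.5403 -0.3009  0.0816] F [-2.9 -4.4  3.9] M [-0.85  0.66 -0.06] w 0.0116 q [-0.69  0.7   1.56 -0.    0.89 -0.06]
0.65 t 89.4 tcp [ 0.5402 -0.3007  0.0816] F [-3.4 -4.7  3.9] M [-0.77  0.73 -0.03] w 0.012 q [-0.69  0.7   1.56 -0.    0.89  0.29]
0.3 t 89.8 tcp [ 0.5402 -0.3006  0.0816] F [-3.3 -4.1  4.5] M [-0.77  0.79 -0.02] w 0.0117 q [-0.69  0.7   1.56 -0.    0.89  0.63]
0 t 90.2 tcp [ 0.5402 -0.3005  0.0816] F [-2.7 -3.7  4.8] M [-0.8   0.89 -0.05] w 0.0119 q [-0.69  0.7   1.56 -0.    0.89  0.93]
-0.06 t 90.5 tcp [ 0.5403 -0.3004  0.0816] F [-3.8 -3.   5.2] M [-0.76  0.76  0.58] w 0.0124 q [-0.69  0.7   1.56 -0.    0.89  0.99]
 t 93.3 tcp [0.4512 0.0291 0.2185] F [-0.2  0.1  0.6] M [-0.05  0.13  0.  ] w 0.04 q [-0.18  0.3   1.85 -0.    0.99  1.44]
[ 0  0  0  0  0  1  1  0  0  1  1  2  2  7 12 14 22 18 12  9]
[ 0  0  0  0  0  1  1  0  0  1  1  1  2  5 11 11 20 13 11  9]
(array([248.5       , 400.06818182]), (247.3551788330078, 399.7621154785156), (5.397956371307373, 15.197322845458984), 85.2363510131836) (array([248.78378378, 399.81081081]), (247.3655242919922, 399.38623046875), (4.484456539154053, 15.114277839660645), 85.2363510131836)
```

View pics/f1a.png

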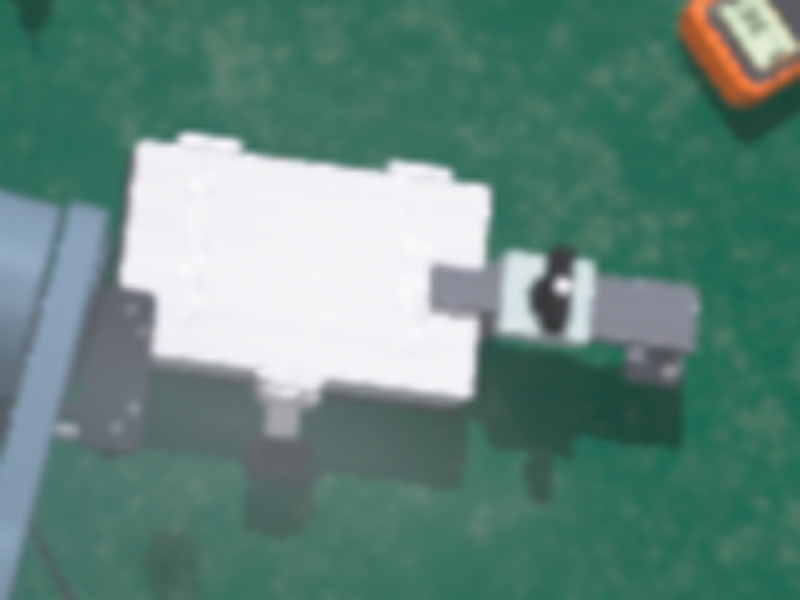

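View pics/f1b.png

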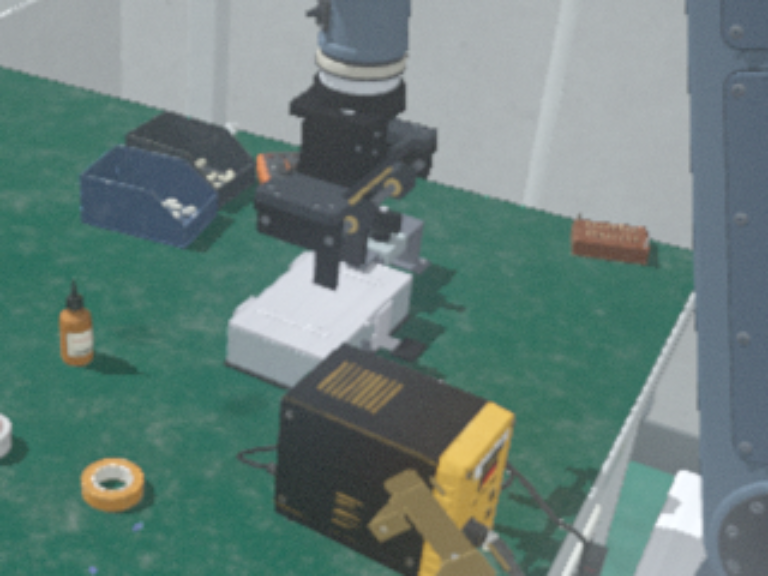

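The tongue (crop (430,288)) and knob (555,290) sit where they were at the start, to within about half a pixel. The lid is shut and the gripper is clear, so I'm handing the job in.

```bash
python3 -c "
from h import *
bot.job_done();st('done')"
```

```text
the job is handed in; nothing more can be done
the job is handed in; nothing more can be done
```

The nozzles are packed and the case is locked again; I handed the job in at about 93 s of the 210 s, and it reports no verdict. I undid the knob, drew the lock bar, and pressed the latch; the lid popped open clear of the gripper. Then I put in the three nozzles that were on the bench, pushed the lid shut, slid the bar home and turned the knob tight.

**Last checks, all from camera images:**
- **Nozzles:** all three stood inside the case when last seen, just before the lid went down, with none left on the bench.
- **Lid:** level at 58 mm, and it stayed shut after the gripper left it.
- **Bar and knob:** both look as they did at the start, to within about half a pixel.
- **Bystanders:** they looked unmoved in the pictures, but I did not measure them at the end.

**What went wrong or disagreed:**
- **Fingertip offset:** the stated 25 mm overhang was wrong here. The tips touched the bench at TCP level, so my first grip on the knob closed over its top and turned nothing. I corrected for this and repeated the step.
- **Moved nozzle:** one nozzle shifted about 5 cm partway through, so I located it again before picking it up.

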